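# Fit the coarseness plate and hold the spice grinder's bayonet lid on

### The arm

A 6-joint arm with a two-finger parallel gripper is mounted at the origin on a cart in front of the work surface, level with it; the furniture and walls round the work are solid. World frame = base frame: x ahead of the robot, y to its left, z up, the work surface at z = 0. Lengths are in m, angles in rad, forces in N, time in s.
With the tool pointing down it reaches from about 0.35 to 0.975 m from the base axis. Payload 4.9 kg.
Tool frame: the origin (TCP) lies on the centre line of the jaws, within the pads' length; the fingertips stand 8 mm ahead of it and the grasp point (between the pads) lies 11 mm behind it; z points along the fingers, y is the direction in which the jaws open and shut (so a half turn about z gives the same grasp; the last joint's range is limited). The gripper opens to 85 mm and grips with 20 to 120 N. Pads are 22 mm wide; open, the fingers measure 114 mm over their backs; the gripper's body (76 mm by 85 mm) begins 54 mm behind the grasp point. The pads swing forward as they close: fully open they stand 13 mm farther back than shut.
Start: joints at [1.164, 0.053, 1.613, -0, 1.476, -0.119], TCP at [0.177, 0.599, 0.239] pointing down, gripper open.
Joint ranges: [-3.01, 3.01], [-1.01, 2.22], [0.06, 2.58], [-1.02, 4.17], [0.09, 2.62], [-3.14, 3.14]. Speed limits (rad/s): [2.57, 2.57, 3.14, 3.14, 3.14, 3.14].

### API

Orientations are given as a rotation vector (axis times angle).
In Python, from station import get_obs, get_image, calibration, finish_job gives the robot as it stands. The module is installed in compiled form; this text tells all that it offers.
- The arm moves only by the shell command python3 -m jog 'ROWS' [FORCE]. ROWS is JSON, a list of rows, each a list of 7 numbers: the shift along the tool's x, y, z in cm, then the turn, a rotation vector about the tool's x, y, z in rad, then the closure in counts, from 0 (fully open) to 255 (shut). In form: [[dx, dy, dz, ax, ay, az, jaw], ...]. A call has 1 to 8 rows; each row is the pose to reach, as a shift and turn from the pose measured when the call began, along the tool's axes at that moment; what a row does not reach only later rows make up. A row lasts 1/12 s, in which the tool goes at most 41.7 mm and 7.16 degrees, less where a joint would pass 70% of its speed; a pose out of reach is approached as far as the arm can. A call with a gripper value outside its range is refused whole. The fingers move at their own pace and stop on an object; FORCE is the grip in N (left out, the last holds). Time passes only in rows, so rows that repeat a pose let the fingers close. It gives the time, the measured TCP pose, the force and the opening at its end, in the units of the state.
- get_obs(): the state, without advancing time (a new reading comes with each control period).
- get_image(name): name is "scene" or "top"; returns the picture (480x640x3 uint8, red, green, blue); there is no depth.
- calibration(name): a dict with "vfov" (degrees; the focal length in pixels is half the picture's height over the tangent of half this angle, whatever the lens; pixels are square), "cx", "cy" (the principal point, pixels), "R" (3x3) and "t" (3): a world point X has camera coordinates R X + t. Camera axes: x right, y down, z forward; pixel columns grow to the right and rows downward; lengths in m; the calibration is good to about 2 mm. A picture is of the moment at which its call begins. calibration takes no time and is no camera call.
- finish_job(): hands the job in, once; it reports no verdict.
The state is a dict: "t": time; "q": joint angles; "dq": joint speeds; "effort": joint torques, N m; "tool_pos": TCP position; "tool_rot": TCP orientation; "contact_force": force on the tool from outside, world axes, zero at the start; "wrist_torque": the same for the moment, N m; "opening": finger opening in m.
Only numpy, scipy, OpenCV 4.12 (cv2) and the standard library are available. Lean on these libraries where they do the work, as an engineer would, in place of code of your own. Each camera call takes 0.05 s, during which the arm holds its last target. There are 200 camera calls.

### The job

Make the spice grinder run: first push the flat coarseness plate from its wooden rest fully home into the slot at the front of the grinder and let go of it. Then set the lid in the grinder's collar with its lugs in the gaps, push it down against the spring and twist it clockwise (seen from above) about a quarter turn to its stop. The lid springs back when let go, so finish while still gripping it and holding it turned; leave the jars and the mug where they are.

Things in the scene. Friction and masses are not known exactly. Their poses are not given: they have to be found in the camera images.
- grinder: Fixed spice grinder, may stand turned: round steel motor base 108 across and 80 high, black collar on top, grey box-shaped pod 50 high at its front (its own -x side, reaching 104 from the axis). Origin on its axis at the worktop, z up.
- collar_top (a point): On the grinder's axis at the collar's top face, 80 above the worktop; axes as the grinder's. The collar's opening is 60 across, with two gaps for the lid's lugs at its +x and -x, each 16 wide, reaching to 44 from the axis. Between the gaps runs a ledge 6 thick, under which the lugs can turn clockwise from above only.
- slot_mouth (a point): Centre of the mouth of the plate slot in the flat top of the pod, 50 above the worktop, 76 from the axis towards the grinder's own -x; axes as the grinder's. The slot is vertical, 27 long (x) by 8 wide (y), 38 deep, with a 2 chamfer.
- plunger (a joint): How far the sprung carrier in the collar is pressed down, m: 0 at rest, stop at 0.010. It pushes up with 2.7 N at rest, 7.2 N at the stop. At rest its top is 5 mm below the collar's top and carries the lid's underside. The lugs clear the ledge from 0.007 on; a lid turned under the ledge stays at about 0.007 unpressed.
- drive (a joint): Turn of the carrier, rad, clockwise from above: 0 at rest, stop at 1.30; spring 0.10 Nm at rest, 0.25 Nm at the stop. Its key bar, 8 wide, 36 long, 5 high, along the grinder's y at rest, fits the slot under the lid with play, so the lid turns about 0.1 rad more than the carrier (lid stop about 1.4 rad).
- lid: Loose lid 62 high, 0.12 kg, upright on the worktop. Origin: centre of underside, z up. Plug 56 across, z 0-17; lugs at its +x and -x, 12 wide, z 0-6, reaching to 36 from the axis; slot 12 wide, 6 deep along y in the underside. Flange 82 across, z 17-25. Black wing grip 56 long (x, above the lugs), 14 thick (y), z 25-62. Same after a half turn.
- plate: Loose coarseness plate, 0.05 kg, upright in its rest. Origin: centre of the underside of its shoulder, z up. Below: steel blade 24 wide (x), 5 thick (y), 32 long. Shoulder 36 (x) by 22 (y) by 4. Above: black grip 30 (x) by 12 thick (y), z 4-43. Home when the shoulder lies on the pod's top. Same after a half turn.
- rest: Fixed wooden block 60 (x) by 44 (y) by 42 high with the same slot as the pod; the plate stands in it at the start. Origin at the centre of its underside.
- jar_a: Loose spice jar, 41 across, 105 high; leave alone. Origin at the centre of its underside.
- jar_b: Loose spice jar, 41 across, 105 high; leave alone. Origin at the centre of its underside.
- mug: Loose mug 83x115x86; leave alone. Origin under its middle (handle counted).
Not all that is in view belongs to the job. What is shaped like the plate but turquoise or white is not meant.

How it is judged:
By the outcome, as a careful person would: the job done as asked, in the order asked, and still so for the second after the job is handed in, while the arm keeps its last pose, push and grip.
It also fails if it takes over 56 s, if anything falls off the work surface, if the arm or the gripper's body presses on something with over 40 N, if the wrist force passes 120 N, or if a joint passes its speed limit or range.

## Working session

There is one attempt and no reset: what is moved stays moved. The work goes in short steps, Python scripts to look and compute and a shell command to move; the robot and the scene stay as the last step left them, time stands still between calls to the robot, and variables do not carry over. Pictures are saved under pics/ and viewed, about 8 in all and at most 12, crops included, and the job is handed in when it is done.

```bash
mkdir -p pics; cat > h.py <<'E'
import numpy as np,cv2
from station import get_obs,get_image,calibration
from scipy.spatial.transform import Rotation as Ro
def cam(n):
    c=calibration(n); f=240/np.tan(np.radians(c['vfov'])/2); return f,c['cx'],c['cy'],np.array(c['R']),np.array(c['t'])
def ray(n,u,v,z):
    f,cx,cy,R,t=cam(n); C=-R.T@t; d=R.T@np.array([(u-cx)/f,(v-cy)/f,1]); return C+d*(z-C[2])/d[2]
def proj(n,X):
    f,cx,cy,R,t=cam(n); p=R@np.array(X)+t; return cx+f*p[0]/p[2],cy+f*p[1]/p[2]
def shot(n,name):
    im=get_image(n)[:,:,::-1].copy(); cv2.imwrite(f'pics/{name}.png',im); return im
def crop(im,x0,y0,x1,y1,s,name): cv2.imwrite(f'pics/{name}.png',cv2.resize(im[y0:y1,x0:x1],None,fx=s,fy=s,interpolation=cv2.INTER_CUBIC))
def rel(X,yaw=None):
    "shift in cm in tool axes to world X"
    o=get_obs(); r=Ro.from_rotvec(o['tool_rot']); return r.inv().apply(np.array(X)-o['tool_pos'])*100
E
python3 - <<'E'
from h import *
for n in('scene','top'):
    shot(n,n+'0'); c=cam(n); print(n,c[0],c[1],c[2],(-c[3].T@c[4]).round(3),c[3].round(2).tolist())
o=get_obs();print(o['tool_rot'],Ro.from_rotvec(o['tool_rot']).as_matrix().round(3))
E
```

```text
scene 559.3395029717418 320.1152368349941 235.36575838362688 [-0.215 -0.226  0.58 ] [[0.53, -0.85, 0.02], [-0.4, -0.27, -0.87], [0.75, 0.46, -0.49]]
top 610.9771099247072 322.9882441602154 236.11846681515132 [0.478 0.268 1.282] [[0.0, -1.0, -0.01], [-1.0, -0.0, -0.07], [0.07, 0.01, -1.0]]
[-4.50494492e-01 -3.10862676e+00  2.85325094e-03] [[-0.959  0.284 -0.001]
 [ 0.284  0.959 -0.002]
 [ 0.    -0.002 -1.   ]]
```

View pics/scene0.png

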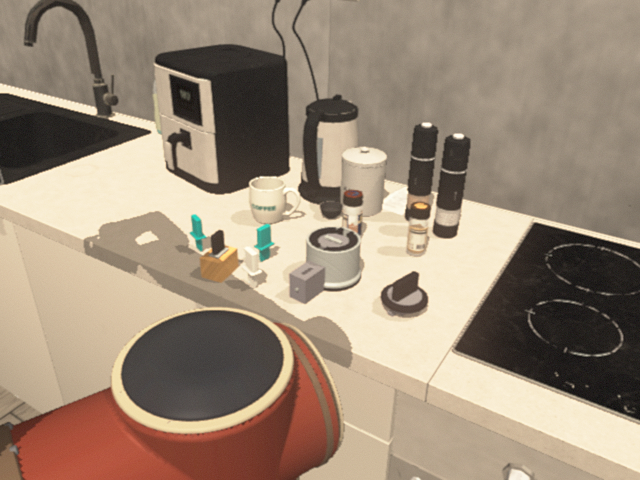

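View pics/top0.png

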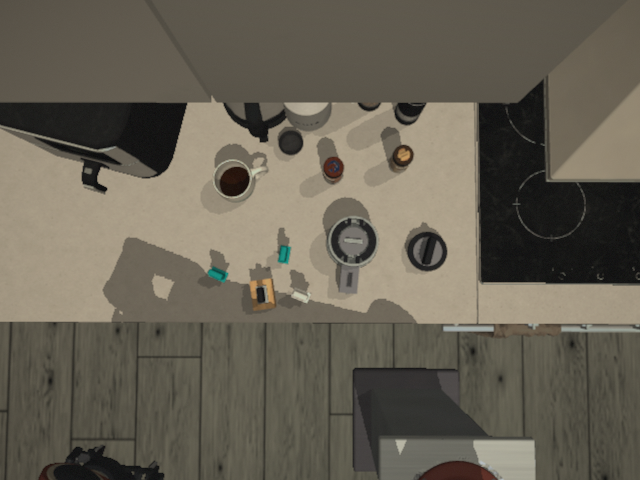

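The top view shows the wooden rest at (262,294) with a black-gripped plate. The turquoise decoys are at (217,274) and (284,254), and a white one is at (300,296). The grinder is at (352,241) with its pod at (348,280), and the lid is at (427,250). The black-gripped plate standing in the wooden rest fits the description; I'll confirm it in a crop.

```bash
python3 - <<'E'
from h import *
im=cv2.imread('pics/top0.png'); crop(im,240,210,460,330,3.6,'c1')
hsv=cv2.cvtColor(im,cv2.COLOR_BGR2HSV)
def blobs(m,z,n,off=(0,0),amin=40):
    cs,_=cv2.findContours(m.astype(np.uint8)*255,cv2.RETR_EXTERNAL,cv2.CHAIN_APPROX_NONE)
    for c in cs:
        if cv2.contourArea(c)<amin: continue
        r=cv2.minAreaRect(c); b=cv2.boxPoints(r)+np.array(off)
        P=np.array([ray(n,*p,z)[:2] for p in b]); e=[P[1]-P[0],P[2]-P[1]]; L=[np.linalg.norm(x) for x in e]; k=int(np.argmax(L))
        print('px',(np.array(r[0])+off).round(1),'w',P.mean(0).round(4),'L',np.round(L,4),'longdir',round(float(np.degrees(np.arctan2(e[k][1],e[k][0]))),1))
def roi(x0,y0,x1,y1): return im[y0:y1,x0:x1],hsv[y0:y1,x0:x1]
a,h=roi(245,275,282,315); print('wood');blobs((h[...,1]>70)&(h[...,2]>80)|(h[...,2]<60),0.042,'top',(245,275))
print('grip');blobs(h[...,2]<55,0.043+.042,'top',(245,275),15)
a,h=roi(400,225,455,275); print('lid');blobs(h[...,2]<70,0.025,'top',(400,225)); print('wing'); blobs(h[...,2]<32,0.062,'top',(400,225))
E
```

```text
wood
px [262.3 294. ] w [0.4458 0.3986] L [0.0493 0.0625] longdir -171.4
grip
px [260.2 294.6] w [0.4457 0.3983] L [0.0135 0.0289] longdir -171.3
lid
px [426.8 251.1] w [0.5342 0.0626] L [0.0787 0.0789] longdir -154.0
wing
px [429.1 247.7] w [0.5394 0.0641] L [0.0622 0.0263] longdir -2.7
```

View pics/c1.png

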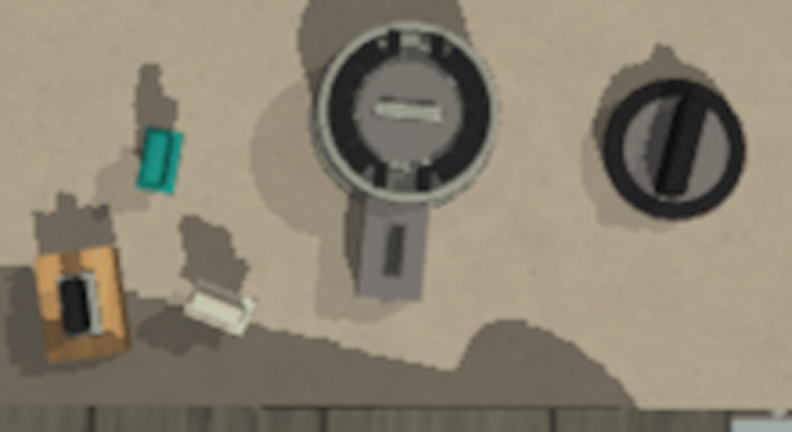

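The crop confirms it: the plate with the black grip and steel shoulder stands in the orange wooden rest (crop 75,303), and the pod slot is at crop (394,250). Next I'll measure the grinder and the lid angle.

```bash
python3 - <<'E'
from h import *
im=cv2.imread('pics/top0.png'); g=cv2.cvtColor(im,cv2.COLOR_BGR2GRAY)
# collar black ring
x0,y0=322,212; a=g[y0:270,x0:385]; m=(a<60).astype(np.uint8)
n,l,s,c=cv2.connectedComponentsWithStats(m)
pts=np.argwhere(m)[:,::-1]; h=cv2.convexHull(pts.astype(np.float32)); (cx,cy),r=cv2.minEnclosingCircle(h); e=cv2.fitEllipse(h)
print('ring',cx+x0,cy+y0,r,e, ray('top',e[0][0]+x0,e[0][1]+y0,.08).round(4), r*1.2/611)
# key bar
k=(a>135)[20:38,12:50]; 
cs,_=cv2.findContours(k.astype(np.uint8),cv2.RETR_EXTERNAL,cv2.CHAIN_APPROX_NONE)
for c in cs:
    if cv2.contourArea(c)>15: print('key',cv2.minAreaRect(c),ray('top',*(np.array(cv2.minAreaRect(c)[0])+[x0+12,y0+20]),.079))
# slot
x1,y1=342,268; b=g[y1:294,x1:358]; print(b[::2,::1])
ys,xs=np.nonzero(b<75); 
w=cv2.minAreaRect(np.argwhere(b<75)[:,::-1].astype(np.float32)); print('slot',w,ray('top',w[0][0]+x1,w[0][1]+y1,.05).round(4))
# pod edges
x2,y2=410,230; d=g[y2:268,x2:444]; m=(d<28); print('darkwing',m.sum(), [cv2.minAreaRect(np.argwhere((d<t)&(np.hypot(*(np.mgrid[:38,:34]-np.array([20,17])[:,None,None]))<13.5))[:,::-1].astype(np.float32)) for t in(30,40,50)])
E
```

```text
ring 353.0 240.5 22.38871192932129 ((31.12057113647461, 28.469451904296875), (43.84580993652344, 44.272789001464844), 116.51280212402344) [0.5523 0.2164 0.08  ] 0.04397128365824148
key ((19.02458953857422, 8.729509353637695), (18.288219451904297, 3.259286642074585), 5.19442892074585) [0.55186841 0.21659342 0.079     ]
[[102 103 102 103 102 102 103 103 102 103 105 108 108 108 108 112]
 [116 116 112 108 108 107 110 115 116 116 116 115 116 116 116 116]
 [117 116 115 116 112 108  97  89  90  93  98 110 115 116 116 116]
 [116 118 116 118 110  99  81  63  61  63  91 112 117 117 116 115]
 [117 115 116 116 110  88  66  62  57  66  95 114 116 116 116 117]
 [116 118 116 116 107  81  61  63  57  68 100 116 116 117 116 115]
 [116 116 117 114 102  78  63  61  57  74 105 117 117 117 116 123]
 [116 117 117 114 101  77  62  62  59  78 106 117 116 116 117 125]
 [117 117 116 112  92  68  62  61  66  89 110 117 117 117 117 133]
 [117 116 117 111  97  87  89  84  81  96 112 117 117 117 117 136]
 [117 116 117 116 118 117 117 117 117 117 117 116 117 117 118 142]
 [117 117 118 117 118 117 116 118 116 117 117 117 117 117 122 146]
 [128 127 125 120 115 117 117 117 120 118 117 117 117 117 124 147]]
slot ((7.369231700897217, 11.046154022216797), (3.7210419178009033, 12.403472900390625), 7.125016689300537) [0.4764 0.2228 0.05  ]
darkwing 100 [((16.15999984741211, 19.880001068115234), (5.374011516571045, 26.587217330932617), 8.130102157592773), ((18.438461303710938, 20.392305374145508), (8.244343757629395, 26.662561416625977), 15.255118370056152), ((18.244813919067383, 20.331951141357422), (8.889361381530762, 26.6680850982666), 14.931418418884277)]
```

Grinder axis is (0.552,0.216). The slot is at (0.476,0.223), 76 mm from the axis as it should be, and the grinder's yaw is about -5°. The plate is at (0.446,0.3985) with yaw 8.7°. I'll move above the plate.

```bash
cat >> h.py <<'E'
def go(X,ang):
    "print shift(cm) & rot about tool axes so tool points down with tool y at world angle ang deg"
    o=get_obs(); r=Ro.from_rotvec(o['tool_rot']); a=np.radians(ang); y=np.array([np.cos(a),np.sin(a),0]); z=np.array([0,0,-1]); T=Ro.from_matrix(np.c_[np.cross(y,z),y,z])
    print('t',round(o['t'],2),'pos',np.round(o['tool_pos'],4),'open',round(o['opening'],4),'F',np.round(o['contact_force'],1),'q6',round(o['q'][5],2))
    ys=r.as_matrix()[:,1]; print('yang',np.degrees(np.arctan2(ys[1],ys[0])).round(2),'SHIFT',rel(X).round(2),'ROT',(r.inv()*T).as_rotvec().round(3))
E
python3 -c "
from h import *
go([.4457,.3985,.16],98.7)"
```

```text
t 0.1 pos [0.1772 0.5988 0.2382] open 0.0858 F [-0.   0.4 -0.2] q6 -0.12
yang 73.51 SHIFT [-31.43 -11.57   7.83] ROT [-0.002 -0.001 -0.44 ]
```

```bash
python3 -m jog '[[-4,-1.5,1,0,0,-0.06,60],[-8,-3,2,0,0,-0.12,120],[-12,-4.4,3,0,0,-0.18,140],[-16,-5.9,4,0,0,-0.24,140],[-20,-7.4,5,0,0,-0.29,140],[-24,-8.8,6,0,0,-0.34,140],[-28,-10.3,7,0,0,-0.39,140],[-31.4,-11.6,7.8,0,0,-0.44,140]]' 40; python3 - <<'E'
from h import *
go([.4457,.3985,.06],98.7)
im=shot('scene','s1'); u,v=map(int,proj('scene',[.4457,.3985,.085])); print(u,v,proj('top',[.4457,.3985,.085])); crop(im,u-100,v-90,u+100,v+60,4,'c2')
E
```

```text
t: 0.77
tool_pos: [0.4379, 0.403, 0.1617]
tool_rot: [0.243, -3.131, 0.003]
contact_force: [0.5, -0.2, -0.0]
opening: 0.0383
t 0.77 pos [0.4379 0.403  0.1617] open 0.0383 F [ 0.5 -0.2 -0. ] q6 -1.11
yang 98.87 SHIFT [-0.72 -0.55 10.17] ROT [-0.002 -0.002  0.003]
216 232 (np.float64(260.04119807710254), np.float64(294.61712660065353))
```

View pics/c2.png

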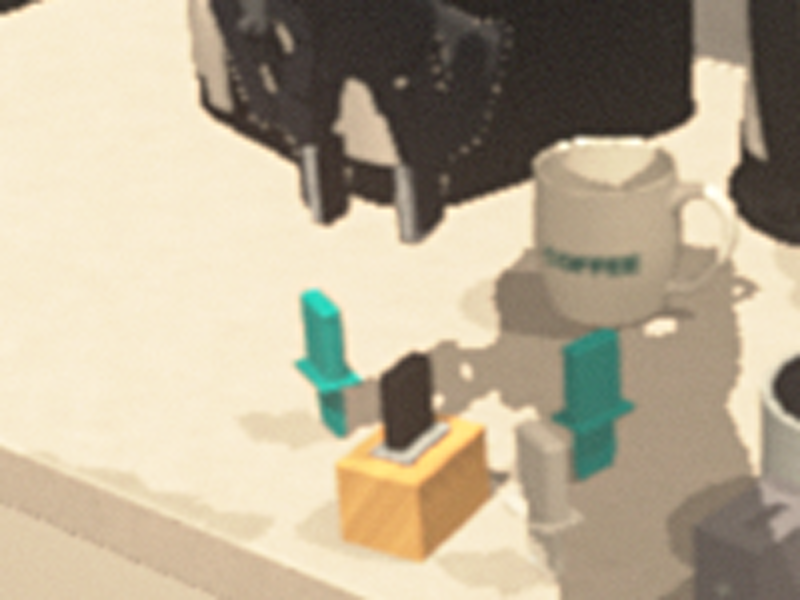

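The scene view shows the black grip's top at crop (408,361), against a predicted (400,360). The fingers hang above and behind it. Descending.

```bash
python3 -m jog '[[-0.7,-0.5,2,0,0,0,140],[-0.7,-0.5,4,0,0,0,140],[-0.7,-0.5,6,0,0,0,140],[-0.7,-0.5,8,0,0,0,140],[-0.7,-0.5,9.2,0,0,0,140],[-0.7,-0.5,10.1,0,0,0,140],[-0.7,-0.5,10.1,0,0,0,140]]'; python3 -c "
from h import *
go([.4457,.3985,.06],98.7)"
```

```text
t: 1.4
tool_pos: [0.4487, 0.3927, 0.0563]
tool_rot: [0.237, -3.129, 0.015]
contact_force: [-0.1, -0.3, -0.7]
opening: 0.0385
t 1.4 pos [0.4487 0.3927 0.0563] open 0.0385 F [-0.1 -0.3 -0.7] q6 -1.12
yang 98.66 SHIFT [ 0.21  0.62 -0.38] ROT [-0.009 -0.005 -0.001]
```

```bash
python3 -m jog '[[0.2,0.6,-0.3,0,0,0,140],[0.2,0.6,-0.3,0,0,0,140],[0.2,0.6,-0.3,0,0,0,140]]'; python3 -c "
from h import *
go([.4457,.3985,.06],98.7)"; python3 -m jog '[[0,0,0,0,0,0,200],[0,0,0,0,0,0,230],[0,0,0,0,0,0,255],[0,0,0,0,0,0,255],[0,0,0,0,0,0,255],[0,0,0,0,0,0,255]]' 50;python3 -c "
from h import *
go([.4457,.3985,.06],98.7)"
```

```text
t: 1.65
tool_pos: [0.4464, 0.3995, 0.0609]
tool_rot: [0.238, -3.131, 0.013]
contact_force: [0.3, 0.3, 0.3]
opening: 0.0386
t 1.65 pos [0.4464 0.3995 0.0609] open 0.0386 F [0.3 0.3 0.3] q6 -1.11
yang 98.71 SHIFT [ 0.09 -0.08  0.09] ROT [-0.008 -0.002  0.   ]
t: 2.15
tool_pos: [0.4473, 0.4002, 0.0623]
tool_rot: [-0.238, 3.132, -0.01]
contact_force: [0.1, -0.2, 6.1]
opening: 0.0109
t 2.15 pos [0.4473 0.4002 0.0623] open 0.0109 F [ 0.1 -0.2  6.1] q6 -1.11
yang 98.7 SHIFT [ 0.18 -0.14  0.23] ROT [-0.006  0.    -0.   ]
```

Gripped: the opening is 11 mm. Lifting.

```bash
python3 -m jog '[[0,0,-1,0,0,0,255],[0,0,-2,0,0,0,255],[0,0,-4,0,0,0,255],[0,0,-6,0,0,0,255],[0,0,-8,0,0,0,255],[0,0,-10,0,0,0,255],[0,0,-10,0,0,0,255]]';python3 -c "
from h import *
go([.4764,.2228,.16],84.8)"
```

```text
t: 2.73
tool_pos: [0.4494, 0.4023, 0.1681]
tool_rot: [-0.238, 3.124, -0.003]
contact_force: [0.5, 0.0, 0.3]
opening: 0.0118
t 2.73 pos [0.4494 0.4023 0.1681] open 0.0118 F [0.5 0.  0.3] q6 -1.11
yang 98.69 SHIFT [  0.05 -18.15   0.86] ROT [-0.002  0.008  0.243]
```

```bash
python3 -m jog '[[0,-3,0.3,0,0,0.06,255],[0,-6,0.6,0,0,0.12,255],[0,-9,0.9,0,0,0.18,255],[0,-12,0.9,0,0,0.24,255],[0,-15,0.9,0,0,0.24,255],[0,-18,0.9,0,0,0.24,255],[0,-18.1,0.9,0,0,0.24,255]]'; python3 -m jog '[[0,0,0.8,0,0,0,255],[0,0,1.6,0,0,0,255],[0,0,2.4,0,0,0,255],[0,0,2.4,0,0,0,255]]';python3 - <<'E'
from h import *
go([.4764,.2228,.12],84.8)
im=shot('scene','s2'); u,v=map(int,proj('scene',[.4764,.2228,.08])); print(u,v); crop(im,u-60,v-60,u+70,v+40,6,'c3')
print(proj('scene',[.4764,.2228,.05]))
shot('top','t2')
E
```

```text
t: 3.32
tool_pos: [0.4768, 0.2194, 0.1584]
tool_rot: [0.145, 3.131, -0.006]
contact_force: [0.6, -0.2, -0.5]
opening: 0.0113
t: 3.65
tool_pos: [0.4749, 0.2195, 0.131]
tool_rot: [0.143, 3.136, -0.008]
contact_force: [-0.1, -0.8, -1.3]
opening: 0.0112
t 3.65 pos [0.4749 0.2195 0.131 ] open 0.0112 F [-0.1 -0.8 -1.3] q6 -1.18
yang 84.77 SHIFT [-0.11  0.35  1.1 ] ROT [-0.005  0.002 -0.   ]
306 255
(np.float64(306.8779603665677), np.float64(270.4605105503924))
```

View pics/c3.png

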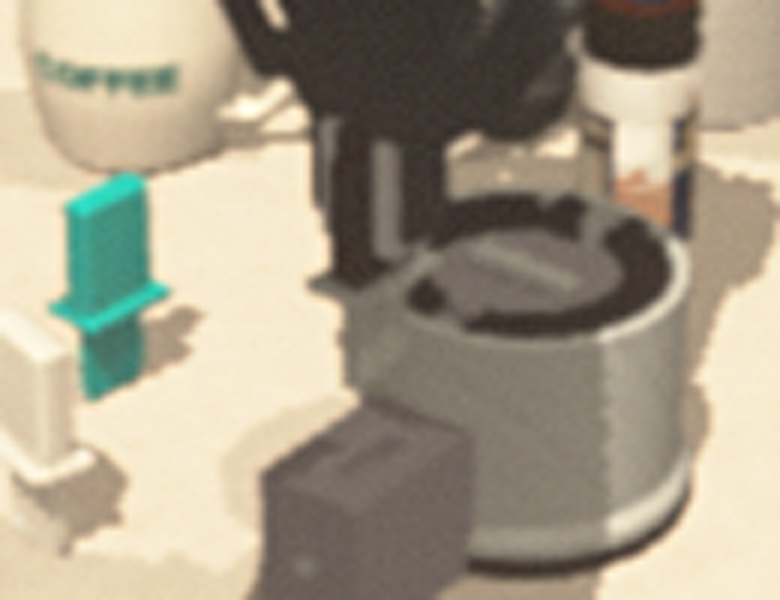

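The slot centre is at crop (365,452), px (306.8,270.3), which matches the prediction. The plate hangs upright. I'll check the plate's offset in the grip from the visible shoulder and blade edges (shoulder left corner at crop (308,285), blade left edge x≈347).

```bash
python3 - <<'E'
from h import *
o=get_obs(); p=np.array(o['tool_pos']); a=np.radians(-5.2); X=np.array([np.cos(a),np.sin(a),0]); Y=np.array([-np.sin(a),np.cos(a),0])
for d in(-.003,0,.003):
    O=p+X*d-[0,0,.020]
    f=lambda x,y,z:(((np.array(proj('scene',O+X*x+Y*y+[0,0,z]))-[246,195])*6).round(0))
    print(d,'shoulder left',f(-.018,.011,0),'near',f(-.018,-.011,0),'blade left bot',f(-.012,.0025,-.032),f(-.012,-.0025,-.032),f(.012,-.0025,-.032))
E
```

```text
-0.003 shoulder left [297. 284.] near [359. 309.] blade left bot [334. 383.] [348. 389.] [400. 355.]
0 shoulder left [304. 280.] near [366. 305.] blade left bot [341. 379.] [355. 385.] [407. 351.]
0.003 shoulder left [311. 276.] near [372. 301.] blade left bot [348. 375.] [361. 380.] [413. 347.]
```

```bash
python3 - <<'E'
from h import *
im=cv2.imread('pics/s2.png'); c=im[225:275,292:332].astype(np.float32)
g=cv2.createCLAHE(4,(2,2)).apply(cv2.cvtColor(c.astype(np.uint8),cv2.COLOR_BGR2GRAY)); cv2.imwrite('pics/c4.png',cv2.resize(g,None,fx=12,fy=12,interpolation=cv2.INTER_CUBIC))
E
```

```text
(no output)
```

View pics/c4.png

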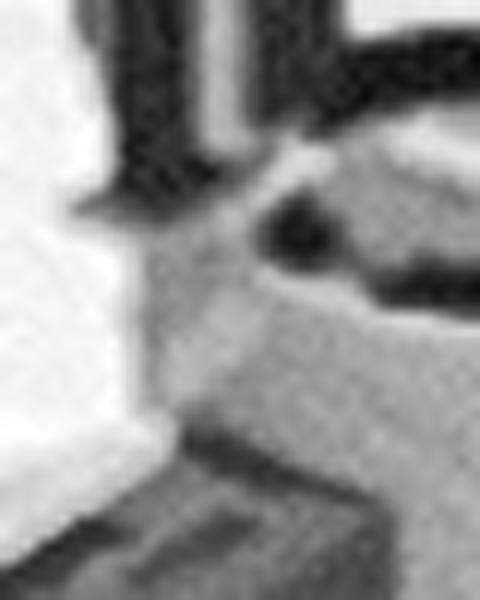

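Enlarged, the blade's tip corner is at px (307,258) and the shoulder corner at (298,242). That puts the plate within about 0–3 mm in x of the TCP, inside the chamfer's catch. I'll align and start inserting.

```bash
python3 -m jog '[[0,0.3,0.6,-0.005,0,0,255],[0,0.35,1.2,-0.005,0,0,255],[0,0.35,1.2,-0.005,0,0,255]]'; python3 -c "
from h import *
go([.4754,.2228,.095],84.8)"
```

```text
t: 4.0
tool_pos: [0.4755, 0.2235, 0.1195]
tool_rot: [0.142, 3.135, -0.0]
contact_force: [-0.2, 0.0, -1.1]
opening: 0.0115
t 4.0 pos [0.4755 0.2235 0.1195] open 0.0115 F [-0.2  0.  -1.1] q6 -1.18
yang 84.83 SHIFT [ 0.01 -0.07  2.45] ROT [-0.     0.003  0.001]
```

```bash
python3 -m jog '[[0,-0.05,0.4,0,0,0,255],[0,-0.05,0.8,0,0,0,255],[0,-0.05,1.2,0,0,0,255],[0,-0.05,1.6,0,0,0,255],[0,-0.05,2,0,0,0,255],[0,-0.05,2.3,0,0,0,255]]'; python3 -c "
from h import *
go([.4754,.2228,.07],84.8)"
```

```text
t: 4.5
tool_pos: [0.4761, 0.223, 0.0966]
tool_rot: [0.142, 3.134, 0.0]
contact_force: [-0.7, -1.6, 11.4]
opening: 0.0114
t 4.5 pos [0.4761 0.223  0.0966] open 0.0114 F [-0.7 -1.6 11.4] q6 -1.18
yang 84.82 SHIFT [ 0.08 -0.03  2.66] ROT [0.    0.004 0.   ]
```

```bash
python3 -m jog '[[0,0,0.2,0,0,0,255],[0,0,0.4,0,0,0,255]]'; python3 - <<'E'
from h import *
print(get_obs()['wrist_torque'])
im=shot('scene','s3'); u,v=306,262; g=cv2.createCLAHE(3,(2,2)).apply(cv2.cvtColor(im[v-35:v+25,u-30:u+40],cv2.COLOR_BGR2GRAY)); cv2.imwrite('pics/c5.png',cv2.resize(g,None,fx=10,fy=10,interpolation=cv2.INTER_CUBIC))
E
```

```text
t: 4.67
tool_pos: [0.4767, 0.223, 0.0929]
tool_rot: [0.142, 3.133, 0.001]
contact_force: [1.5, -0.5, -0.6]
opening: 0.0113
[-0.05531603 -0.3421042   0.00709355]
```

View pics/c5.png

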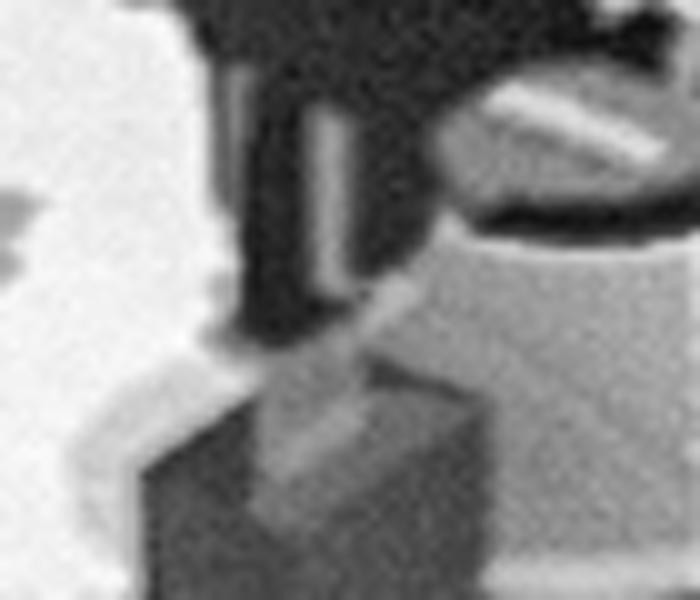

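The blade is now in the slot (tip entering at crop (300,500)), and the force fell back to about 0. Pushing on.

```bash
python3 -m jog '[[0,0,0.3,0,0,0,255],[0,0,0.6,0,0,0,255],[0,0,0.9,0,0,0,255],[0,0,1.2,0,0,0,255],[0,0,1.5,0,0,0,255],[0,0,1.8,0,0,0,255]]'; python3 -c "
from h import *
go([.4764,.2228,.07],84.8)"
```

```text
t: 5.22
tool_pos: [0.4769, 0.223, 0.0742]
tool_rot: [0.142, 3.132, 0.0]
contact_force: [-0.0, 0.1, 0.9]
opening: 0.0113
t 5.22 pos [0.4769 0.223  0.0742] open 0.0113 F [-0.   0.1  0.9] q6 -1.18
yang 84.82 SHIFT [ 0.05 -0.02  0.42] ROT [0.001 0.006 0.   ]
```

```bash
python3 -m jog '[[0,0,0.2,0,0,0,255],[0,0,0.4,0,0,0,255],[0,0,0.6,0,0,0,255],[0,0,0.6,0,0,0,255]]'; python3 -c "
from h import *
go([.4764,.2228,.07],84.8)"
```

```text
t: 5.55
tool_pos: [0.4771, 0.223, 0.0702]
tool_rot: [0.142, 3.134, -0.001]
contact_force: [-5.1, -1.8, 13.1]
opening: 0.0114
t 5.55 pos [0.4771 0.223  0.0702] open 0.0114 F [-5.1 -1.8 13.1] q6 -1.18
yang 84.83 SHIFT [ 0.07 -0.03  0.02] ROT [-0.     0.005  0.001]
```

Bottomed at z=0.0702, where I expected it. Releasing and lifting. After that I'll move clear toward the lid and check with the top camera.

```bash
python3 -m jog '[[0,0,0,0,0,0,200],[0,0,0,0,0,0,160],[0,0,0,0,0,0,140],[0,0,0,0,0,0,140]]'; python3 -m jog '[[0,0,-1,0,0,0,140],[0,0,-3,0,0,0,140],[0,0,-6,0,0,0,140],[0,0,-9,0,0,0,140],[0,0,-12,0,0,0,140],[0,0,-12,0,0,0,140]]'; python3 -c "
from h import *
go([.535,.0626,.18],76)"
```

```text
t: 5.88
tool_pos: [0.4766, 0.2229, 0.0696]
tool_rot: [0.142, 3.135, -0.001]
contact_force: [-0.6, -0.9, 0.1]
opening: 0.0384
t: 6.38
tool_pos: [0.4797, 0.2242, 0.1979]
tool_rot: [0.141, 3.123, 0.006]
contact_force: [0.7, 0.5, 1.3]
opening: 0.0385
t 6.38 pos [0.4797 0.2242 0.1979] open 0.0385 F [0.7 0.5 1.3] q6 -1.18
yang 84.84 SHIFT [ -6.94 -15.6    1.83] ROT [0.005 0.015 0.154]
```

```bash
python3 -m jog '[[-1,-2.5,0.3,0,0,0.04,120],[-2.2,-5,0.6,0,0,0.08,120],[-3.3,-7.5,0.9,0,0,0.12,120],[-4.5,-10,1.2,0,0,0.15,120],[-5.6,-12.5,1.5,0,0,0.15,120],[-6.7,-15,1.8,0,0.01,0.15,120],[-6.9,-15.6,1.8,0,0.015,0.15,120],[-6.9,-15.6,1.8,0,0.015,0.15,120]]'; python3 - <<'E'
from h import *
go([.535,.0626,.1],76)
im=shot('scene','s4'); 
a=im[205:315,270:440]; cv2.imwrite('pics/c6.png',cv2.resize(a,None,fx=4.6,fy=4.6,interpolation=cv2.INTER_CUBIC))
for X in([.5342,.0626,.062],[.5342,.0626,.025],[.4764,.2228,.093],[.4764,.2228,.05]): print(((np.array(proj('scene',X))-[270,205])*4.6).round(1))
a=np.radians(-14)
for s in(-.028,.028): print('wing end',((np.array(proj('scene',[.5342+s*np.cos(a),.0626+s*np.sin(a),.062]))-[270,205])*4.6).round(1))
a=np.radians(-5)
E
```

```text
t: 7.05
tool_pos: [0.5348, 0.0612, 0.1801]
tool_rot: [-0.381, -3.117, -0.008]
contact_force: [1.0, 0.2, -0.0]
opening: 0.0455
t 7.05 pos [0.5348 0.0612 0.1801] open 0.0455 F [ 1.   0.2 -0. ] q6 -1.36
yang 76.07 SHIFT [0.01 0.1  8.01] ROT [ 0.005 -0.002  0.001]
[622.6 333.2]
[613.5 416.1]
[170.3 203.7]
[169.6 301.1]
wing end [573.8 362.2]
wing end [669.6 305.1]
```

View pics/c6.png

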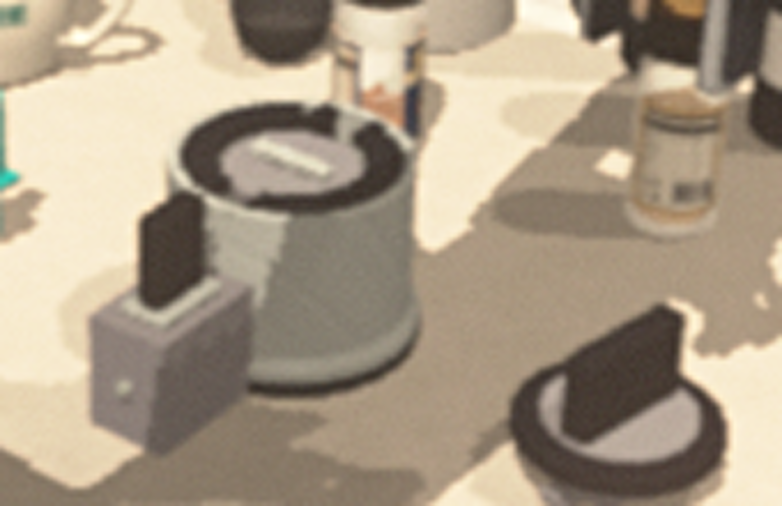

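The plate is home, with its shoulder flat on the pod top (crop (170,290)). The lid wing's top centre is at crop (624,338), against a predicted (622,333), and its direction matches -14°. Descending on the lid.

```bash
python3 -m jog '[[0,0.1,2,0,0,0,120],[0,0.1,4,0,0,0,120],[0,0.1,6,0,0,0,120],[0,0.1,8.5,0,0,0,120],[0,0.1,11,0,0,0,120],[0,0.1,12.6,0,0,0,120],[0,0.1,13.4,0,0,0,120],[0,0.1,13.5,0,0,0,120]]'; python3 -c "
from h import *
go([.5345,.0626,.043],76)"
```

```text
t: 7.77
tool_pos: [0.533, 0.0653, 0.0433]
tool_rot: [-0.376, -3.114, -0.009]
contact_force: [-0.6, -0.6, 0.5]
opening: 0.0455
t 7.77 pos [0.533  0.0653 0.0433] open 0.0455 F [-0.6 -0.6  0.5] q6 -1.35
yang 76.23 SHIFT [-0.21 -0.23  0.03] ROT [ 0.005 -0.005  0.004]
```

```bash
python3 -m jog '[[-0.2,-0.25,0,0.005,-0.005,0,120],[-0.2,-0.25,0,0.005,-0.005,0,150],[-0.2,-0.25,0,0.005,-0.005,0,200],[-0.2,-0.25,0,0.005,-0.005,0,255],[-0.2,-0.25,0,0.005,-0.005,0,255],[-0.2,-0.25,0,0.005,-0.005,0,255],[-0.2,-0.25,0,0.005,-0.005,0,255]]' 80; python3 -m jog '[[0,0,-1,0,0,0,255],[0,0,-3,0,0,0,255],[0,0,-6,0,0,0,255],[0,0,-9,0,0,0,255],[0,0,-12,0,0,0,255],[0,0,-12,0,0,0,255]]'; python3 -c "
from h import *
go([.5522,.2164,.17],84.8)"
```

```text
t: 8.35
tool_pos: [0.5356, 0.0624, 0.0449]
tool_rot: [0.376, 3.117, 0.001]
contact_force: [-1.0, 0.6, 6.4]
opening: 0.0127
t: 8.85
tool_pos: [0.5391, 0.0623, 0.1728]
tool_rot: [0.375, 3.104, 0.003]
contact_force: [1.2, -0.4, -0.6]
opening: 0.0125
t 8.85 pos [0.5391 0.0623 0.1728] open 0.0125 F [ 1.2 -0.4 -0.6] q6 -1.35
yang 76.22 SHIFT [ 2.4  15.28  0.3 ] ROT [ 0.003  0.015 -0.15 ]
```

```bash
python3 -m jog '[[0.4,2.5,0.1,0,0,-0.04,255],[0.8,5,0.2,0,0,-0.08,255],[1.2,7.5,0.3,0,0,-0.12,255],[1.6,10,0.3,0,0,-0.15,255],[2,12.5,0.3,0,0.01,-0.15,255],[2.3,14.5,0.3,0,0.015,-0.15,255],[2.4,15.2,0.3,0,0.015,-0.15,255],[2.4,15.2,0.3,0,0.015,-0.15,255]]';python3 -c "
from h import *
go([.5522,.2164,.14],84.8)"
```

```text
t: 9.52
tool_pos: [0.5514, 0.2167, 0.1692]
tool_rot: [-0.139, -3.137, -0.003]
contact_force: [-0.3, -0.1, -1.7]
opening: 0.0123
t 9.52 pos [0.5514 0.2167 0.1692] open 0.0123 F [-0.3 -0.1 -1.7] q6 -1.24
yang 84.94 SHIFT [-0.08 -0.03  2.92] ROT [ 0.002 -0.002  0.002]
```

```bash
python3 -m jog '[[-0.1,0,1,0,0,0,255],[-0.1,0,2,0,0,0,255],[-0.1,0,2.6,0,0,0,255],[-0.1,0,2.6,0,0,0,255]]';python3 - <<'E'
from h import *
go([.5522,.2164,.14],84.8)
im=shot('scene','s5'); s=6;x0,y0=275,190
crop(im,x0,y0,x0+120,y0+95,s,'c7')
p=np.array(get_obs()['tool_pos']); f=lambda X:((np.array(proj('scene',X))-[x0,y0])*s).round(0)
R=cam('scene')[3]; r=np.array([R[0,0],R[0,1],0]); r/=np.linalg.norm(r)
def ext(C,rad):  # silhouette extents of circle
    P=np.array([f(C+rad*np.array([np.cos(a),np.sin(a),0])) for a in np.linspace(0,6.283,180)]); return P[:,0].min(),P[:,0].max(),P[:,1].min(),P[:,1].max()
C=p-[0,0,.0449]
print('flange top',ext(C+[0,0,.025],.041),'bot',ext(C+[0,0,.017],.041),'base top',ext(np.array([.5522,.2164,.08]),.054),'collar',ext(np.array([.5522,.2164,.08]),.044))
print('px per mm x',f(C+[.001,0,0])-f(C),f(C+[.01,0,0])-f(C),f(C+[0,.01,0])-f(C))
E
```

```text
t: 9.85
tool_pos: [0.5506, 0.2153, 0.1398]
tool_rot: [-0.14, -3.132, -0.001]
contact_force: [0.3, 0.6, -2.5]
opening: 0.0127
t 9.85 pos [0.5506 0.2153 0.1398] open 0.0127 F [ 0.3  0.6 -2.5] q6 -1.24
yang 84.87 SHIFT [-0.15  0.13 -0.02] ROT [ 0.    -0.007  0.001]
flange top (np.float64(213.0), np.float64(489.0), np.float64(113.0), np.float64(240.0)) bot (np.float64(213.0), np.float64(488.0), np.float64(136.0), np.float64(265.0)) base top (np.float64(168.0), np.float64(525.0), np.float64(209.0), np.float64(385.0)) collar (np.float64(201.0), np.float64(492.0), np.float64(224.0), np.float64(367.0))
px per mm x [ 1. -1.] [ 17. -13.] [-29.  -9.]
```

View pics/c7.png

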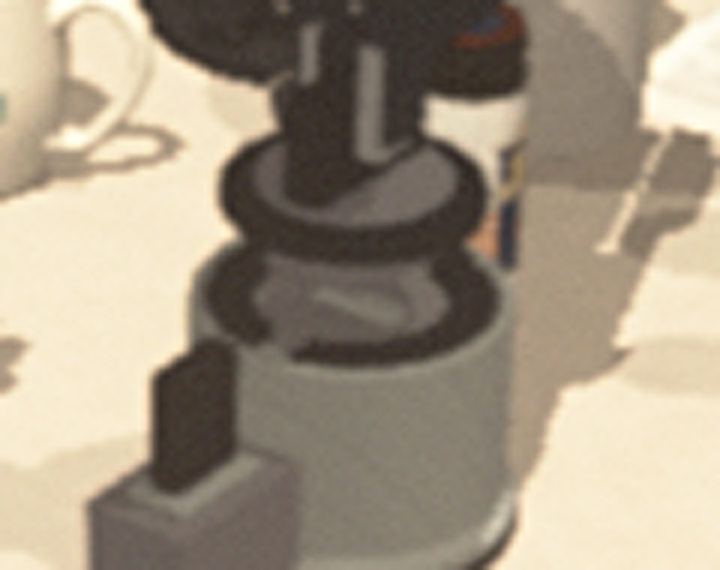

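The lid hangs upright with its flange spanning crop x 219–487 (centre 353), and the collar spans 205–500 (centre 352). Relative to the prediction, only a sub-millimetre correction is needed. Aligning and lowering.

```bash
python3 -m jog '[[-0.18,0.09,0,0,-0.007,0,255],[-0.18,0.09,0.4,0,-0.007,0,255],[-0.18,0.09,0.8,0,-0.007,0,255],[-0.18,0.09,0.8,0,-0.007,0,255]]';python3 -c "
from h import *
go([.5525,.2160,.12],84.8)"
```

```text
t: 10.23
tool_pos: [0.5526, 0.2161, 0.1321]
tool_rot: [0.141, 3.138, 0.0]
contact_force: [-1.0, -0.2, -1.7]
opening: 0.0123
t 10.23 pos [0.5526 0.2161 0.1321] open 0.0123 F [-1.  -0.2 -1.7] q6 -1.23
yang 84.87 SHIFT [ 0.01 -0.01  1.21] ROT [0.    0.001 0.001]
```

```bash
python3 -m jog '[[0,0,0.2,0,0,0,255],[0,0,0.4,0,0,0,255],[0,0,0.6,0,0,0,255],[0,0,0.8,0,0,0,255],[0,0,1,0,0,0,255],[0,0,1.1,0,0,0,255]]' 100;python3 -c "
from h import *
go([.5525,.2160,.11],84.8)
print(get_obs()['wrist_torque'])"
```

```text
t: 10.73
tool_pos: [0.5525, 0.2161, 0.1207]
tool_rot: [0.141, 3.138, 0.0]
contact_force: [-0.7, 0.4, -1.3]
opening: 0.0124
t 10.73 pos [0.5525 0.2161 0.1207] open 0.0124 F [-0.7  0.4 -1.3] q6 -1.23
yang 84.87 SHIFT [-0.   -0.01  1.07] ROT [0.    0.    0.001]
[-0.02591579 -0.02262473 -0.06387249]
```

The lid's underside is at 0.0758, already inside the collar with no contact. Pressing down.

```bash
python3 -m jog '[[0,0,0.2,0,0,0,255],[0,0,0.4,0,0,0,255],[0,0,0.6,0,0,0,255],[0,0,0.8,0,0,0,255],[0,0,1,0,0,0,255],[0,0,1,0,0,0,255]]' 100;python3 -c "
from h import *
go([.5525,.2160,.11],84.8)
print(get_obs()['wrist_torque'])"
```

```text
t: 11.23
tool_pos: [0.5527, 0.2161, 0.111]
tool_rot: [0.141, 3.138, 0.0]
contact_force: [-2.1, -0.4, 4.8]
opening: 0.0119
t 11.23 pos [0.5527 0.2161 0.111 ] open 0.0119 F [-2.1 -0.4  4.8] q6 -1.23
yang 84.87 SHIFT [ 0.02 -0.01  0.1 ] ROT [0.    0.001 0.001]
[-0.11248028  0.3766379   0.00390259]
```

```bash
python3 -m jog '[[0,0,0.08,0,0,0,255],[0,0,0.08,0,0,0.06,255],[0,0,0.08,0,0,0.12,255],[0,0,0.08,0,0,0.18,255],[0,0,0.08,0,0,0.24,255],[0,0,0.08,0,0,0.3,255],[0,0,0.08,0,0,0.36,255],[0,0,0.08,0,0,0.4,255]]' 110;python3 -c "
from h import *
go([.5525,.2160,.1105],4.6)
print(get_obs()['wrist_torque'])"
```

```text
t: 11.9
tool_pos: [0.5528, 0.2162, 0.1099]
tool_rot: [0.764, 3.046, 0.001]
contact_force: [-2.9, 0.9, 2.1]
opening: 0.0119
t 11.9 pos [0.5528 0.2162 0.1099] open 0.0119 F [-2.9  0.9  2.1] q6 -0.83
yang 61.82 SHIFT [ 0.02 -0.03 -0.06] ROT [0.001 0.    0.999]
[0.10307264 0.55982793 0.17653802]
```

```bash
python3 -m jog '[[0,0,0,0,0,0.06,255],[0,0,0,0,0,0.12,255],[0,0,0,0,0,0.18,255],[0,0,0,0,0,0.24,255],[0,0,0,0,0,0.3,255],[0,0,0,0,0,0.36,255],[0,0,0,0,0,0.42,255],[0,0,0,0,0,0.48,255]]';python3 -c "
from h import *
go([.5525,.2160,.1105],4.6)
print(get_obs()['wrist_torque'])"
```

```text
t: 12.57
tool_pos: [0.5532, 0.2161, 0.1096]
tool_rot: [1.47, 2.774, 0.002]
contact_force: [-2.0, 4.8, -3.5]
opening: 0.012
t 12.57 pos [0.5532 0.2161 0.1096] open 0.012 F [-2.   4.8 -3.5] q6 -0.35
yang 34.17 SHIFT [ 0.03 -0.06 -0.09] ROT [0.003 0.001 0.516]
[0.67313878 0.64959037 0.01566558]
```

```bash
python3 -m jog '[[0,0,0,0,0,0.06,255],[0,0,0,0,0,0.12,255],[0,0,0,0,0,0.18,255],[0,0,0,0,0,0.24,255],[0,0,0,0,0,0.3,255],[0,0,0,0,0,0.36,255],[0,0,0,0,0,0.4,255],[0,0,0,0,0,0.4,255]]';python3 -c "
from h import *
go([.5525,.2160,.1105],4.6)
print(get_obs()['wrist_torque'])"
```

```text
t: 13.23
tool_pos: [0.5534, 0.2165, 0.1093]
tool_rot: [1.992, 2.427, 0.005]
contact_force: [-0.7, 3.4, 3.0]
opening: 0.0118
t 13.23 pos [0.5534 0.2165 0.1093] open 0.0118 F [-0.7  3.4  3. ] q6 0.05
yang 11.23 SHIFT [-0.03 -0.09 -0.12] ROT [ 0.003 -0.001  0.116]
[0.26068009 0.08796098 0.56835919]
```

```bash
python3 -m jog '[[0,0,0,0,0,0.04,255],[0,0,0,0,0,0.08,255],[0,0,0,0,0,0.12,255],[0,0,0,0,0,0.12,255]]'; python3 - <<'E'
from h import *
go([.5525,.2160,.1105],4.6); print(get_obs()['wrist_torque'])
im=shot('scene','s6'); crop(im,275,190,395,285,6,'c8'); shot('top','t6')
E
```

```text
t: 13.57
tool_pos: [0.5535, 0.2165, 0.1092]
tool_rot: [2.133, 2.304, 0.006]
contact_force: [-1.1, -3.2, 4.8]
opening: 0.012
t 13.57 pos [0.5535 0.2165 0.1092] open 0.012 F [-1.1 -3.2  4.8] q6 0.17
yang 4.4 SHIFT [-0.04 -0.11 -0.13] ROT [ 0.004 -0.001 -0.004]
[-0.29467141 -0.03565046  0.42570185]
```

View pics/c8.png

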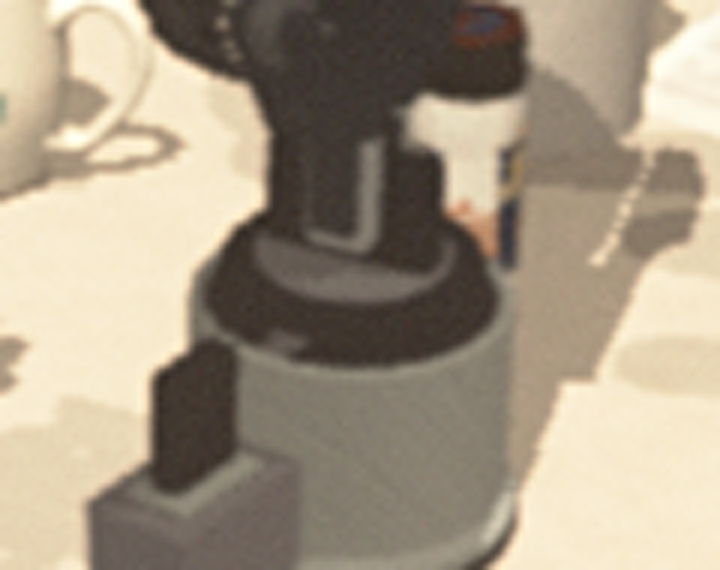

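The lid is down in the collar with its wing across the grinder, the wing's free end at crop (425,170). It has turned 1.40 rad. I'll add a small overpress to confirm the stop, then hold.

```bash
python3 -m jog '[[0,0,0,0,0,0.03,255],[0,0,0,0,0,0.06,255],[0,0,0,0,0,0.06,255],[0,0,0,0,0,0.06,255],[0,0,0,0,0,0.06,255],[0,0,0,0,0,0.06,255]]'; python3 -c "
from h import *
go([.5525,.2160,.1105],4.6); print(get_obs()['wrist_torque'])"
```

```text
t: 14.17
tool_pos: [0.5534, 0.216, 0.1091]
tool_rot: [2.198, 2.241, 0.004]
contact_force: [-0.1, 0.7, 0.6]
opening: 0.0119
t 14.17 pos [0.5534 0.216  0.1091] open 0.0119 F [-0.1  0.7  0.6] q6 0.23
yang 1.12 SHIFT [ 0.   -0.09 -0.14] ROT [ 0.004  0.    -0.061]
[-0.13048042  0.05851897  0.45776177]
```

```bash
python3 -m jog '[[0,0,0,0,0,0.03,255],[0,0,0,0,0,0.06,255],[0,0,0,0,0,0.06,255],[0,0,0,0,0,0.06,255],[0,0,0,0,0,0.06,255]]' 120; python3 - <<'E'
from h import *
go([.5525,.2160,.1105],4.6); print(get_obs()['wrist_torque'])
im=shot('scene','s7'); crop(im,300,195,370,250,10,'c9')
E
```

```text
t: 14.58
tool_pos: [0.5534, 0.2159, 0.1091]
tool_rot: [2.262, 2.176, 0.003]
contact_force: [-0.7, -0.2, 1.1]
opening: 0.0119
t 14.58 pos [0.5534 0.2159 0.1091] open 0.0119 F [-0.7 -0.2  1.1] q6 0.29
yang -2.23 SHIFT [ 0.01 -0.09 -0.14] ROT [ 0.003  0.001 -0.119]
[-0.22386927  0.04451987  0.93990647]
```

View pics/c9.png

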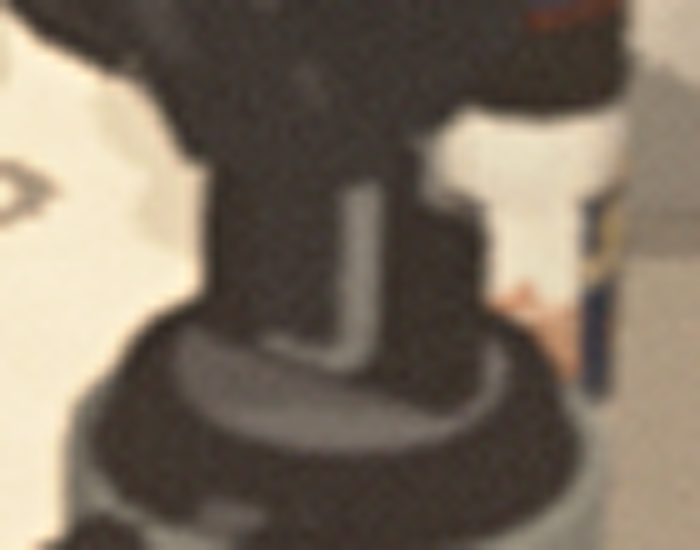

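Torque jumped to 0.94 Nm over the last 0.06 rad, so the lid is firmly at its stop. The picture shows the lid seated and the wing still gripped. I'll hold at this pose and check it is steady.

```bash
python3 -m jog '[[0,0,0,0,0,0,255],[0,0,0,0,0,0,255],[0,0,0,0,0,0,255],[0,0,0,0,0,0,255],[0,0,0,0,0,0,255],[0,0,0,0,0,0,255],[0,0,0,0,0,0,255],[0,0,0,0,0,0,255]]' 120; python3 - <<'E'
from h import *
from station import finish_job
go([.5525,.2160,.1105],4.6); T=get_obs()['wrist_torque']; print(T)
if T[2]>.25: print(finish_job())
E
```

```text
t: 15.3
tool_pos: [0.5534, 0.2159, 0.1091]
tool_rot: [2.262, 2.176, 0.003]
contact_force: [-0.4, -0.9, 0.9]
opening: 0.0118
t 15.3 pos [0.5534 0.2159 0.1091] open 0.0118 F [-0.4 -0.9  0.9] q6 0.29
yang -2.24 SHIFT [ 0.01 -0.09 -0.14] ROT [ 0.003  0.001 -0.119]
[-1.92047049e-01  4.53275014e-04  9.94983470e-01]
the job is handed in; nothing more can be done
None
```

I handed the job in at 15.3 s. The plate is home in the grinder and the lid is turned to its stop, still gripped. `finish_job` gave no verdict.

- **Plate:** I took the black-gripped plate from the wooden rest, slid it into the pod slot and let go. It bottomed at the expected height with 13 N, and a later picture showed its shoulder flat on the pod.
- **Lid:** It went into the collar with no contact force. I pressed it down about 9–10 mm and twisted it clockwise. The tool turned 1.52 rad, and over the last 0.06 rad the torque jumped from 0.46 to 0.94 Nm, which means a firm stop.
- **At hand-in:** Pose and grip (120 N, 11.8 mm opening) held steady for 0.7 s at 1.0 Nm.

**What did not quite agree:**
- The tool turned about 0.1 rad more than the stated 1.4 rad lid stop. I put this down to give in the grip and error in my yaw estimate.
- The vertical force fell to about 1 N once the lid was turned under the ledge, while the height still read fully pressed.
- Torque readings during the twist jumped around, including one near zero partway.

I moved nothing else on purpose. The mug and one jar still stood in place in the late close-ups. I took no final wide view, so the second jar was not checked after the twist.

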